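# Two popcorn-night kits

## Robot

A 6-joint arm with a two-finger parallel gripper is mounted at the origin on the work surface. World frame = base frame: x ahead of the robot, y to its left, z up, the work surface at z = 0. Lengths are in m, angles in rad, forces in N, time in s.
With the tool pointing down it reaches from about 0.375 to 0.975 m from the base axis. Payload 3.8 kg.
Tool frame: the origin (TCP) lies on the centre line of the jaws, within the pads' length; the fingertips stand 17 mm ahead of it and the grasp point (between the pads) lies 2 mm behind it (bot.tip_extent is the distance from the TCP to the fingertips, in m); z points along the fingers, y is the line along which they close (so a half turn about z gives the same grasp; the last joint's range is limited). The gripper opens to 85 mm and grips with 20 to 120 N. Pads are 22 mm wide; open, the fingers measure 114 mm over their backs; the gripper's body (76 mm by 85 mm) begins 54 mm behind the grasp point. The pads swing forward as they close: fully open they stand 13 mm farther back than shut.
Start: joints at [1.274, 0.264, 1.604, -0, 1.274, -0.037], TCP at [0.173, 0.652, 0.248] pointing down, gripper open.
Joint ranges: [-2.63, 2.63], [-0.94, 2.18], [0.31, 2.57], [-1.31, 4.45], [0, 2.66], [-2.55, 2.55]. Speed limits (rad/s): [2.57, 2.57, 3.14, 3.14, 3.14, 3.14].

## Interface

Orientations are given as a rotation vector (axis times angle).
In Python, from workcell import readout, read_camera, finish_job, bot gives the robot as it stands.
- The arm moves only by the tool jog_arm, never from a script. Its argument "deltas" is one flat list of numbers, 7 for each row, row after row: the shift along the tool's x, y, z in m, then the turn, a rotation vector about the tool's x, y, z in degrees, then the gripper command: -1 is shut, 1 is fully open, values between are in proportion. A call has 1 to 8 rows; each row is the pose to reach, as a shift and turn from the pose commanded when the call began, along the tool's axes at that moment; what a row does not reach only later rows make up. A row lasts 1/10 s, in which the tool goes at most 50 mm and 8.59 degrees, less where a joint would pass 70% of its speed; a pose out of reach is approached as far as the arm can. A call with a gripper value outside its range is refused whole. The fingers move at their own pace and stop on an object; "squeeze" is the grip in N (left out, the last holds). Time passes only in rows, so rows that repeat a pose let the fingers close. It gives the time, the measured TCP pose, the force, the opening and the grip force at its end, in the units of the state.
- readout.read_state(): the state, without advancing time (a new reading comes with each control period).
- read_camera(name): name is "scene" or "side" or "wrist"; returns a dict with "color" (384x512x3 uint8, blue, green, red), "fx", "fy", "cx", "cy" (pixels), "origin" and "attitude" of the camera in the world. Camera axes: x right, y down, z forward; pixel columns grow to the right and rows downward; lengths in m; the calibration is good to about 2 mm. The wrist camera is an equidistant fisheye: a pixel r from the principal point sees the ray r / f radians off the axis. A picture is of the moment at which its call begins. There is no depth.
- finish_job(): hands the job in; it is judged then, once.
The state is a dict: "time": time; "q": joint angles; "joint_vel": joint speeds; "joint_torque": joint torques, N m; "tool_pos": TCP position; "tcp_rot": TCP orientation; "wrist_force": force on the tool from outside, world axes, zero at the start; "torque": the same for the moment, N m; "width": opening from 0.0 (shut) to 1.0 (fully open); "grip_force": force on a finger pad.
Only numpy, scipy, OpenCV 4.12 (cv2) and the standard library are available. Lean on these libraries where they do the work, as an engineer would, in place of code of your own. Each camera call takes 0.05 s, during which the arm holds its last target. There are 200 camera calls.

## Task

Make up the two popcorn kits on the dark wooden boards. On the long board stand the closed glass jar on the square cork pad, the larger green bowl on the big round pad in the middle, and the steel scoop with its cup on the small round pad; on the short board stand the smaller green bowl on the square pad and the white shaker on the round pad. Centre each thing on its pad, keep everything upright, set things down rather than dropping them, and leave the square tin and the loose cap where they are.

Things in the scene. Friction and masses are not known exactly. Their poses are not given: they have to be found in the camera images.
- jar_mid (a point): Loose closed glass jar with a steel twist cap, round, upright, 60 mm diameter, 85 mm tall (cap 58 mm diameter, the top 17 mm; narrower neck just under it), about 280 g. Point: on its axis, half-way up; z up.
- shaker_mid (a point): Loose white ceramic shaker, round, 44 mm diameter up to 55 mm height, then tapering to a top of 26 mm at 85 mm, five dark holes on top, about 160 g. Point: on its axis, half-way up (42.5 mm above its foot).
- scoop_mid (a point): Loose stainless scoop, upright on its flat bottom, 70 g: open round cup 44 mm diameter at the foot, 48 mm at the rim, 38 mm tall; flat level handle 13 mm wide, 32 to 36 mm above the foot, reaching 67 mm from the cup's axis. Point: on the cup's axis, half-way up (19 mm); x points out along the handle. Grip the cup square to the handle. On the board the handle may point any way.
- large_bowl_mid (a point): Loose larger green melamine bowl, open top, 58 mm diameter at the foot, 68 mm at the rim, 50 mm tall, 4 mm wall, about 110 g. Point: on its axis, half-way up (25 mm).
- small_bowl_mid (a point): Loose smaller green melamine bowl, open top, 42 mm diameter at the foot, 50 mm at the rim, 36 mm tall, 3.5 mm wall, about 60 g. Point: on its axis, half-way up (18 mm).
- long_board: Fixed long dark wooden board, 310 (its x) by 110 (its y) by 12 mm thick, lying flat; three cork pads inlaid flush along its middle line (y = 0): square 72 mm pad centred at x = -100 mm, round 84 mm pad at x = 0, round 56 mm pad at x = +100 mm. Origin: centre of its underside, on the shelf; z up, its top at 12 mm.
- short_board: Fixed short dark wooden board, 210 (its x) by 110 (its y) by 12 mm thick, lying flat; two cork pads inlaid flush along its middle line (y = 0): square 72 mm pad centred at x = -50 mm, round 56 mm pad at x = +50 mm. Origin: centre of its underside, on the shelf; z up, its top at 12 mm.
- tin: Bystander: loose square metal tin with a lid, 57 by 57 mm, 52 mm tall, standing among the stock. Origin: centre of its underside. Not part of the kits; leave it where it is.
- spare_cap: Bystander: loose dark steel jar cap, 42 mm diameter, 14 mm tall, lying near the middle of the stock. Origin: centre of its underside. Leave it where it is.
There are look-alikes about, which are no part of the job. What is shaped like the part that bears scoop_mid but orange, purple or red is not meant.

How it is judged:
At the end, for the whole second after the job is handed in: Each of the five things is released and at rest, upright (0.12 rad), on its own pad's board top (height within 5 mm), its centre within 13 mm of its pad's centre along each board axis; the tin and the loose cap are within 20 mm of where they started (x of jar_mid in the frame of long_board between -0.113 and -0.087 m and y of jar_mid in the frame of long_board between -0.013 and 0.013 m and z of jar_mid in the frame of long_board between 0.0495 and 0.0595 m and angle between each of jar_mid, large_bowl_mid, scoop_mid, small_bowl_mid, shaker_mid's own z axis and vertical below 0.12 rad and linear speed of each of jar, large_bowl, scoop, small_bowl, shaker below 0.02 m/s and x of large_bowl_mid in the frame of long_board between -0.013 and 0.013 m and y of large_bowl_mid in the frame of long_board between -0.013 and 0.013 m and z of large_bowl_mid in the frame of long_board between 0.032 and 0.042 m and x of scoop_mid in the frame of long_board between 0.087 and 0.113 m and y of scoop_mid in the frame of long_board between -0.013 and 0.013 m and z of scoop_mid in the frame of long_board between 0.026 and 0.036 m and x of small_bowl_mid in the frame of short_board between -0.063 and -0.037 m and y of small_bowl_mid in the frame of short_board between -0.013 and 0.013 m and z of small_bowl_mid in the frame of short_board between 0.025 and 0.035 m and x of shaker_mid in the frame of short_board between 0.037 and 0.063 m and y of shaker_mid in the frame of short_board between -0.013 and 0.013 m and z of shaker_mid in the frame of short_board between 0.0495 and 0.0595 m and distance of each of tin, spare_cap from where it was at the start of the episode below 0.02 m); the robot touches nothing.
It fails at once if a thing is dropped: out of the fingers while more than 50 mm above its standing height on a board ((height (world z) of jar_mid above 0.1045 m and contact force between jar and the fingers below 0.01 N) or (height (world z) of shaker_mid above 0.1045 m and contact force between shaker and the fingers below 0.01 N) or (height (world z) of scoop_mid above 0.081 m and contact force between scoop and the fingers below 0.01 N) or (height (world z) of large_bowl_mid above 0.087 m and contact force between large_bowl and the fingers below 0.01 N) or (height (world z) of small_bowl_mid above 0.08 m and contact force between small_bowl and the fingers below 0.01 N)).
It fails at once if a thing of the kits is tipped over (angle between any of jar_mid, shaker_mid, scoop_mid, large_bowl_mid, small_bowl_mid's own z axis and vertical above 0.8 rad).
It also fails if it takes over 144 s, if anything falls off the work surface, if the arm or the gripper's body presses on something with over 40 N, if the wrist force passes 120 N, or if a joint passes its speed limit or range.

## Working session

There is one attempt and no reset: what is moved stays moved. The work goes in short steps, Python scripts to look and compute and a tool call to move; the robot and the scene stay as the last step left them, time stands still between calls to the robot, and variables do not carry over. Pictures are saved under pics/ and viewed, at most 15 in all, crops included, and the job is handed in when it is done.

Besides the shell and the picture viewer there is one more tool, called after "Emit:" in YAML: its name, and indented under it one key for each argument. jog_arm: Moves the arm, as the interface text tells. Its arguments: {"type":"object","properties":{"deltas":{"type":"array"},"squeeze":{"type":"number"}},"required":["deltas"]}

```bash
mkdir -p pics; ls; python3 - <<'E'
from workcell import readout, read_camera, bot
import cv2
print(readout.read_state())
for n in ("scene","side","wrist"):
    c=read_camera(n); cv2.imwrite(f"pics/{n}0.png",c["color"]); print(n,c["fx"],c["fy"],c["cx"],c["cy"],c["origin"],c["attitude"])
E
```

```text
pics
{'time': 0.0, 'q': array([ 1.27411082e+00,  2.64751111e-01,  1.60539143e+00,  2.17440209e-05,
        1.27366660e+00, -3.68753390e-02]), 'joint_vel': array([-0.00029966,  0.00030949, -0.0001306 ,  0.00025997, -0.00017807,
        0.0001442 ]), 'joint_torque': array([-4.80349954e-04, -5.15138376e+01, -3.67297375e+01,  2.32328409e-05,
        1.31181080e-02,  2.08465360e-05]), 'tool_pos': array([0.17318263, 0.6516911 , 0.24695392]), 'tcp_rot': array([-0.40692138, -3.11473387,  0.00342751]), 'wrist_force': array([-0.17756638, -1.00477549, -1.08879876]), 'torque': array([0.06967995, 0.00344057, 0.04079134]), 'grip_force': 0.0, 'width': 0.9969964521267621}
scene 358.54064616468446 358.54064616468446 256.33273064366966 195.02579827393393 [ 0.79644697 -0.30611587  0.71870818] [-2.35684008 -1.01143812  0.33817178]
side 380.224190542776 380.224190542776 262.02571142280686 182.60357831567117 [0.27425049 0.59232106 0.81258021] [-0.42300714  2.82543344 -1.04080455]
wrist 297.3186396354542 297.3186396354542 256.7470566969892 193.26368975210684 [0.1045566  0.6700267  0.37391354] [2.30193037 1.7705595  0.25199343]
```

View pics/scene0.png

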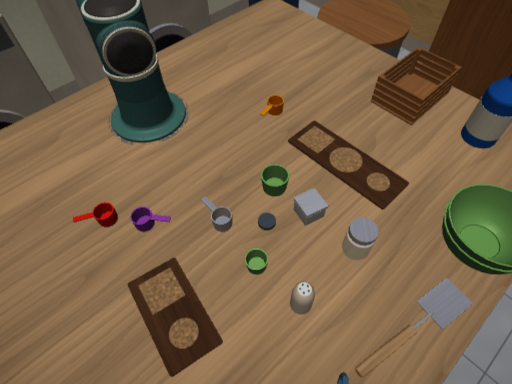

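View pics/side0.png

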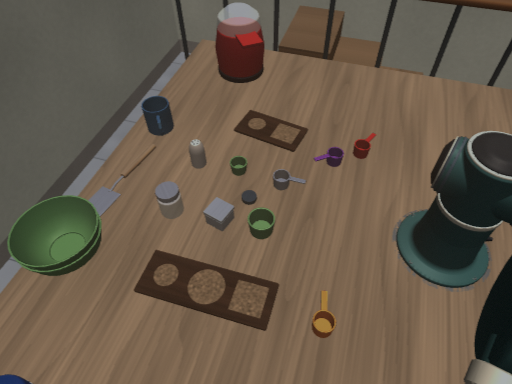

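View pics/wrist0.png

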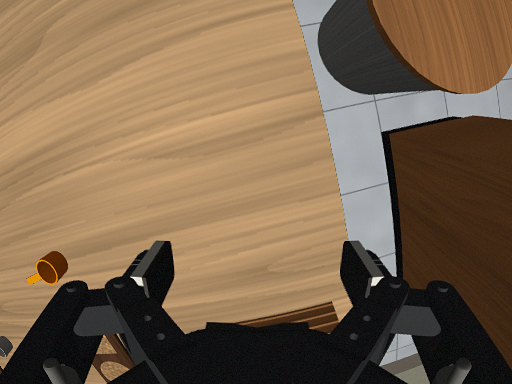

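The scene picture shows the long board at (347,162) with its square pad at (318,139), and the short board at (174,315) with its square pad at (162,290). The stock is the big bowl (275,180), small bowl (257,261), steel scoop (222,217), cap (267,221), tin (310,206), jar (360,238) and shaker (302,296). The side picture shows the same things from the opposite side, with the long board at (207,287) and the short board at (271,130). The wrist view shows only the empty corner of the table.

```bash
cat > h.py <<'E'
import numpy as np, cv2
from scipy.spatial.transform import Rotation as R
from workcell import readout, read_camera
def cast(c,px,z,fish=False):
    px=np.atleast_2d(np.array(px,float)); x=(px[:,0]-c["cx"])/c["fx"]; y=(px[:,1]-c["cy"])/c["fy"]
    if fish:
        r=np.hypot(x,y)+1e-12; d=np.c_[x/r*np.sin(r),y/r*np.sin(r),np.cos(r)]
    else: d=np.c_[x,y,np.ones(len(x))]
    d=d@R.from_rotvec(c["attitude"]).as_matrix().T
    o=np.array(c["origin"]); return o[:2]+d[:,:2]*((z-o[2])/d[:,2])[:,None]
def blob(img,seed,box,lo,hi,space=cv2.COLOR_BGR2HSV):
    """contour of the masked blob nearest the seed in a box about it"""
    m=cv2.inRange(cv2.cvtColor(img,space),np.array(lo),np.array(hi))
    k=np.zeros_like(m); x,y=seed; k[max(0,y-box):y+box,max(0,x-box):x+box]=255
    m=cv2.morphologyEx(m&k,cv2.MORPH_CLOSE,np.ones((5,5),np.uint8))
    cs=cv2.findContours(m,cv2.RETR_EXTERNAL,cv2.CHAIN_APPROX_NONE)[0]
    return max(cs,key=cv2.contourArea)
E
python3 - <<'E'
from h import *
ca={n:read_camera(n) for n in("scene","side")}
G=((45,90,40),(80,255,255)); GR=((0,0,60),(179,75,255)); CORK=((8,90,100),(20,190,220)); DK=((0,60,20),(20,255,95))
T={"large":(G,.025,(275,180),(262,222),24),"small":(G,.018,(257,261),(239,166),16),
"jar":(GR,.0425,(360,238),(169,199),32),"shaker":(GR,.0425,(302,296),(198,153),24),"tin":(GR,.026,(310,206),(219,213),25),
"cap":(((0,0,20),(179,140,95)),.007,(267,221),(249,197),12),"scoop":(GR,.019,(222,217),(282,180),26),
"longboard":(DK,.012,(347,162),(207,287),80),"shortboard":(DK,.012,(174,315),(271,130),75)}
for k,(c,z,a,b,box) in T.items():
    for n,s in(("scene",a),("side",b)):
        ct=blob(ca[n]["color"],s,box,*c); M=cv2.moments(ct); p=(M["m10"]/M["m00"],M["m01"]/M["m00"])
        print(k,n,"px",np.round(p,1),"bb",cv2.boundingRect(ct),"A",M["m00"],"xy",np.round(cast(ca[n],p,z)[0],4),end=" ")
        if "board" in k:
            w=cast(ca[n],ct[:,0],.012)*1000; r=cv2.minAreaRect(w.astype(np.float32)); print(np.round(r[0],1),np.round(r[1],1),round(r[2],1))
            im=ca[n]["color"]
        else: print()
# pads by hand-picked centres
for n,d in (("scene",dict(Lsq=(318,139),Lmid=(346,160),Lsm=(378,182),Ssq=(162,290),Srd=(184,333))),("side",dict(Lsq=(249,298),Lmid=(207,287),Lsm=(166,274),Ssq=(286,132),Srd=(257,124)))):
    for k,p in d.items(): print(n,k,np.round(cast(ca[n],p,.012)[0],3))
tile=np.hstack([cv2.resize(ca["scene"]["color"][150:330,170:400],None,fx=1.7,fy=1.7,interpolation=2),cv2.resize(ca["side"]["color"][120:300,130:330],None,fx=1.7,fy=1.7,interpolation=2)])
cv2.imwrite("pics/tile.png",tile); print(tile.shape)
E
```

```text
large scene px [274.3 179.2] bb (261, 165, 28, 31) A 631.0 xy [0.4313 0.0843] 
large side px [260.7 223.9] bb (248, 210, 26, 19) A 135.5 xy [0.4331 0.0804] 
small scene px [256.  260.3] bb (245, 249, 23, 25) A 411.0 xy [ 0.554  -0.0926] 
small side px [238.5 165.6] bb (231, 158, 16, 10) A 25.5 xy [ 0.5542 -0.0967] 
jar scene px [359.9 237.5] bb (343, 217, 36, 43) A 1045.5 xy [0.6762 0.095 ] 
jar side px [169.  199.2] bb (155, 181, 29, 38) A 771.0 xy [0.6767 0.088 ] 
shaker scene px [301.8 297.4] bb (290, 282, 25, 32) A 564.5 xy [ 0.679  -0.0893] 
shaker side px [197.  153.5] bb (189, 139, 17, 30) A 363.0 xy [ 0.6739 -0.0852] 
tin scene px [309.5 205.7] bb (294, 188, 34, 37) A 790.5 xy [0.5425 0.0877] 
tin side px [218.8 213.3] bb (203, 197, 32, 34) A 679.0 xy [0.5443 0.0813] 
cap scene px [266.5 221.1] bb (258, 213, 18, 17) A 228.0 xy [ 0.4955 -0.0047] 
cap side px [248.6 196.9] bb (241, 190, 16, 15) A 171.0 xy [ 0.4938 -0.0052] 
scoop scene px [219.3 215.4] bb (201, 196, 31, 36) A 492.0 xy [ 0.4147 -0.0774] 
scoop side px [284.1 178.8] bb (272, 169, 34, 21) A 342.0 xy [ 0.4166 -0.0859] 
longboard scene px [349.  164.1] bb (288, 121, 121, 89) A 3995.5 xy [0.5221 0.2632] [507.1 264.7] [309.  114.4] 0.4
longboard side px [208.7 289. ] bb (134, 250, 145, 81) A 6300.0 xy [0.4952 0.2731] [502.  270.1] [309.6 111.6] 0.5
shortboard scene px [174. 316.] bb (128, 258, 95, 119) A 5855.5 xy [ 0.5271 -0.2874] [ 517.4 -283.9] [109.6 209.7] 80.0
shortboard side px [271.3 130.2] bb (234, 110, 74, 42) A 1601.5 xy [ 0.5081 -0.2753] [ 510.7 -278.3] [117.7 211.3] 80.0
scene Lsq [0.409 0.273]
scene Lmid [0.508 0.268]
scene Lsm [0.607 0.269]
scene Ssq [ 0.467 -0.274]
scene Srd [ 0.566 -0.292]
side Lsq [0.403 0.267]
side Lmid [0.501 0.27 ]
side Lsm [0.603 0.268]
side Ssq [ 0.462 -0.281]
side Srd [ 0.56 -0.29]
(306, 731, 3)
```

View pics/tile.png

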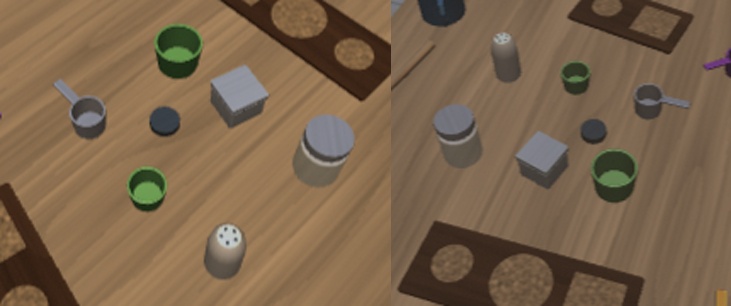

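```bash
cat >> h.py <<'E'
def plan(x,y,z,yaw=90.,cur=None):
    """tool-frame shift (m) and turn (deg) to the pose pointing down, tool y at world angle yaw"""
    s=readout.read_state(); Rc=R.from_rotvec(s["tcp_rot"]); p=s["tool_pos"]
    ty=np.radians(yaw); Y=np.array([np.cos(ty),np.sin(ty),0]); Z=np.array([0,0,-1.]); X=np.cross(Y,Z)
    d=Rc.inv().apply(np.array([x,y,z])-p); rv=(Rc.inv()*R.from_matrix(np.c_[X,Y,Z])).as_rotvec(degrees=True)
    print("plan",np.round(d,4),np.round(rv,2),"t",round(s["time"],2),"p",np.round(p,4))
def xyz(): s=readout.read_state(); return s
E
python3 - <<'E'
from h import *
plan(0.60,0.09,0.28)
c=read_camera("wrist"); print(np.round(R.from_rotvec(c["attitude"]).as_matrix(),3))
c=read_camera("scene"); print("scoop cup",cast(c,(221.8,217),.025),"handle tip",cast(c,(204,199),.034)); c=read_camera("side"); print(cast(c,(281.5,178),.025),cast(c,(304,181.5),.034))
E
```

```text
plan [-0.5568 -0.4336 -0.0319] [-6.000e-02 -1.000e-02 -1.489e+01] t 0.25 p [0.1733 0.652  0.2476]
[[ 0.257  0.928  0.272]
 [ 0.966 -0.246 -0.073]
 [-0.001  0.281 -0.96 ]]
scoop cup [[ 0.42517997 -0.07787154]] handle tip [[ 0.36384857 -0.07911347]]
[[ 0.42314764 -0.08134811]] [[ 0.36015571 -0.07935736]]
```

Emit:
jog_arm:
  deltas: [-0.28,-0.217,-0.032,0,0,-14.9,1,-0.28,-0.217,-0.032,0,0,-14.9,1,-0.28,-0.217,-0.032,0,0,-14.9,1,-0.28,-0.217,-0.032,0,0,-14.9,1,-0.28,-0.217,-0.032,0,0,-14.9,1,-0.28,-0.217,-0.032,0,0,-14.9,1,-0.28,-0.217,-0.032,0,0,-14.9,1,-0.28,-0.217,-0.032,0,0,-14.9,1]
  squeeze: 30

```text
time: 1.2
tool_pos: [0.3913, 0.3669, 0.2814]
tcp_rot: [0.008, 3.139, -0.001]
wrist_force: [0.0, 0.5, 0.4]
width: 1.001
grip_force: 0.0
```

```bash
python3 - <<'E'
from h import *
c=read_camera("wrist"); cv2.imwrite("pics/w1.png",c["color"]); plan(0.62,0.09,0.28)
E
```

```text
plan [-0.2308 -0.2772  0.0014] [ 0.01  0.1  -0.26] t 1.25 p [0.3904 0.3682 0.2811]
```

View pics/w1.png

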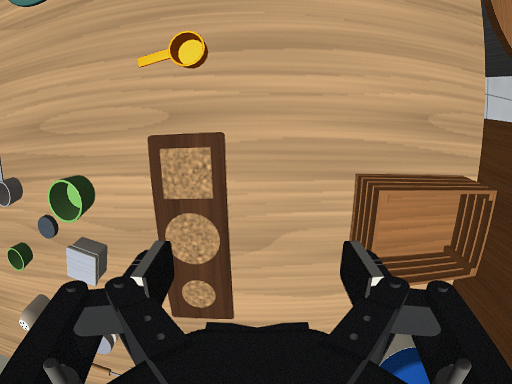

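The wrist view shows the long board with its pads at about (187,172), (192,238) and (198,294). The big bowl is at (72,199), with tin, cap and small bowl below it; the orange look-alike is at (190,50).

```bash
cat >> h.py <<'E'
def pads(c,seeds,box=40,lo=(8,60,105),hi=(22,190,255)):
    for k,(s,b) in seeds.items():
        ct=blob(c["color"],s,b,lo,hi); w=cast(c,ct[:,0],.012,True)*1000
        r=cv2.minAreaRect(w.astype(np.float32)); M=cv2.moments(cv2.convexHull(w.astype(np.float32)))
        print(k,np.round([M["m10"]/M["m00"],M["m01"]/M["m00"]],1),"size",np.round(r[1],1),round(r[2],1))
E
python3 - <<'E'
from h import *
c=read_camera("wrist")
pads(c,dict(Lsq=((187,172),33),Lmid=((192,238),31),Lsm=((198,294),17)))
ct=blob(c["color"],(190,225),110,(0,60,20),(20,255,95)); w=(cast(c,ct[:,0],.012,True)*1000).astype(np.float32); print(cv2.minAreaRect(w))
for n,s,b,z in(("large",(72,199),28,.025),("small",(19,256),18,.018)):
    ct=blob(c["color"],s,b,(45,90,40),(80,255,255)); M=cv2.moments(ct); print(n,cast(c,(M["m10"]/M["m00"],M["m01"]/M["m00"]),z,True))
E
```

```text
Lsq [407.7 267.8] size [73.7 72.8] 89.9
Lmid [508.  269.2] size [85.3 81.5] 19.4
Lsm [608.8 269.3] size [55.6 55.9] 83.0
((514.7434692382812, 266.343017578125), (325.7871398925781, 117.11409759521484), 0.26611679792404175)
large [[0.43879794 0.07503852]]
small [[ 0.5607624  -0.10033524]]
```

Emit:
jog_arm:
  deltas: [-0.286,-0.277,0.0,0,0,-0.3,1,-0.286,-0.277,0.0,0,0,-0.3,1,-0.286,-0.277,0.0,0,0,-0.3,1,-0.286,-0.277,0.0,0,0,-0.3,1,-0.286,-0.277,0.0,0,0,-0.3,1,-0.286,-0.277,0.04,0,0,-0.3,1,-0.286,-0.277,0.08,0,0,-0.3,1,-0.286,-0.277,0.12,0,0,-0.3,1]

```text
time: 2.1
tool_pos: [0.6575, 0.114, 0.201]
tcp_rot: [-0.009, 3.135, 0.002]
wrist_force: [0.4, 0.2, -0.4]
width: 1.0
grip_force: 0.0
```

Emit:
jog_arm:
  deltas: [0,0,0,0,0,0,1,0,0,0,0,0,0,1,0,0,0,0,0,0,1]

```text
time: 2.4
tool_pos: [0.6538, 0.1159, 0.2004]
tcp_rot: [-0.012, 3.14, 0.001]
wrist_force: [0.2, -0.6, -0.6]
width: 0.997
grip_force: 0.0
```

```bash
python3 - <<'E'
from h import *
c=read_camera("wrist"); cv2.imwrite("pics/w2.png",c["color"]); plan(0.676,0.091,0.16)
E
```

```text
plan [-0.0216 -0.025   0.0413] [0.05 0.16 0.43] t 2.45 p [0.6541 0.1158 0.2013]
```

View pics/w2.png

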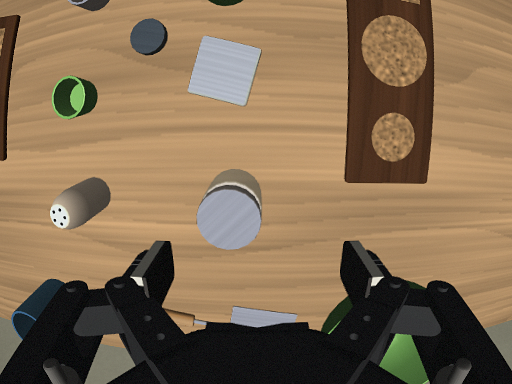

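The wrist view shows the jar cap's top at (229,216), the tin at (225,70), the shaker's top at (61,215) and the small bowl's rim at (70,97).

```bash
python3 - <<'E'
from h import *
c=dict(read_camera("wrist")); f=lambda p,z: np.round(cast(c,p,z,True)[0],4)
print("jar top",f((229,216),.085),"diam",np.linalg.norm(f((197,216),.085)-f((262,216),.085)))
print("tin",f((225,70),.052),"cap",f((149,36),.014),"small rim",f((70,97),.036),"shaker top",f((62,216),.085))
pads(c,dict(Lsm=((393,137),24)))
plan(0.676,0.091,0.15)
E
```

```text
jar top [0.6756 0.0916] diam 0.057504260711707264
tin [0.5473 0.086 ] cap [ 0.4988 -0.0021] small rim [ 0.5594 -0.0918] shaker top [ 0.6804 -0.0843]
Lsm [607.5 270.8] size [54.5 56.5] 4.9
plan [-0.0214 -0.0249  0.0517] [0.05 0.21 0.43] t 2.5 p [0.6543 0.1157 0.2017]
```

Emit:
jog_arm:
  deltas: [-0.0217,-0.0247,0.04,0,0,0.4,1,-0.0217,-0.0247,0.04,0,0,0.4,1,-0.0217,-0.0247,0.08,0,0,0.4,1,-0.0217,-0.0247,0.115,0,0,0.4,1,-0.0217,-0.0247,0.15,0,0,0.4,1,-0.0217,-0.0247,0.155,0,0,0.4,1,-0.0217,-0.0247,0.155,0,0,0.4,0,-0.0217,-0.0247,0.155,0,0,0.4,-1]
  squeeze: 40

```text
time: 3.3
tool_pos: [0.6774, 0.09, 0.0473]
tcp_rot: [0.002, 3.138, 0.001]
wrist_force: [-3.6, -4.7, 26.1]
width: 0.693
grip_force: 32.2
```

Emit:
jog_arm:
  deltas: [0,0,0,0,0,0,-1,0,0,0,0,0,0,-1,0,0,0,0,0,0,-1,0,0,0,0,0,0,-1,0,0,0,0,0,0,-1]

```text
time: 3.8
tool_pos: [0.6778, 0.0897, 0.0474]
tcp_rot: [0.002, 3.137, 0.001]
wrist_force: [-0.8, 2.1, 6.9]
width: 0.689
grip_force: 44.6
```

Emit:
jog_arm:
  deltas: [0,0,-0.03,0,0,0,-1,0,0,-0.08,0,0,0,-1,0,0,-0.12,0,0,0,-1,0.03,0.02,-0.13,0,0,0,-1,0.07,0.046,-0.13,0,0,0,-1,0.11,0.073,-0.13,0,0,0,-1,0.15,0.099,-0.13,0,0,0,-1,0.19,0.125,-0.13,0,0,0,-1]

```text
time: 4.6
tool_pos: [0.4837, 0.2148, 0.1742]
tcp_rot: [-0.004, -3.141, -0.0]
wrist_force: [1.0, 1.0, -2.2]
width: 0.691
grip_force: 44.8
```

Emit:
jog_arm:
  deltas: [0.03,0.02,0,0,0,0,-1,0.06,0.04,0,0,0,0,-1,0.08,0.053,0,0,0,0,-1,0.08,0.053,0,0,0,0,-1,0.08,0.053,0,0,0,0,-1]

```text
time: 5.1
tool_pos: [0.4055, 0.2676, 0.1744]
tcp_rot: [0.0, 3.141, -0.0]
wrist_force: [-0.1, 0.2, -3.0]
width: 0.689
grip_force: 44.7
```

```bash
python3 - <<'E'
from h import *
plan(0.4075,0.268,0.061); print(readout.read_state()["grip_force"])
c=read_camera("wrist"); cv2.imwrite("pics/w3.png",c["color"])
E
```

```text
plan [-0.0019  0.0004  0.1134] [-0.01  0.04 -0.  ] t 5.1 p [0.4055 0.2676 0.1744]
44.73266243934631
```

View pics/w3.png

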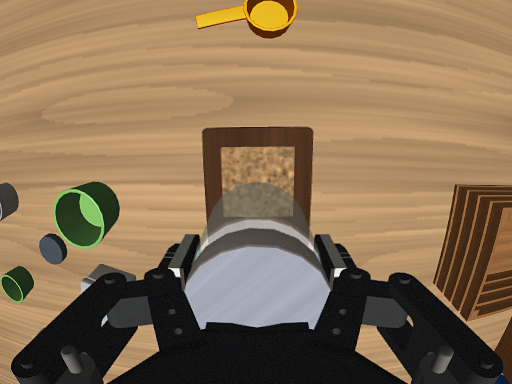

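The jar is held upright above the square pad (board edges at columns 203 and 313, jar centred near 259).

Emit:
jog_arm:
  deltas: [-0.002,0.0005,0.04,0,0,0,-1,-0.002,0.0005,0.08,0,0,0,-1,-0.002,0.0005,0.1,0,0,0,-1,-0.002,0.0005,0.11,0,0,0,-1,-0.002,0.0005,0.114,0,0,0,-1,-0.002,0.0005,0.1145,0,0,0,-1,-0.002,0.0005,0.1145,0,0,0,-1]

```text
time: 5.85
tool_pos: [0.4095, 0.2686, 0.061]
tcp_rot: [0.003, 3.139, 0.003]
wrist_force: [0.1, 0.6, -3.2]
width: 0.691
grip_force: 44.9
```

Emit:
jog_arm:
  deltas: [0,0,0,0,0,0,0.5,0,0,0,0,0,0,1,0,0,0,0,0,0,1,0,0,0,0,0,0,1]

```text
time: 6.25
tool_pos: [0.4083, 0.2684, 0.0603]
tcp_rot: [0.002, 3.14, 0.001]
wrist_force: [0.3, 0.4, -0.0]
width: 1.003
grip_force: 0.0
```

Emit:
jog_arm:
  deltas: [0,0,-0.03,0,0,0,1,0,0,-0.07,0,0,0,1,0,0,-0.11,0,0,0,1,0,0,-0.13,0,0,0,1,-0.02,-0.04,-0.13,0,0,0,1,-0.02,-0.09,-0.13,0,0,0,1,-0.04,-0.13,-0.13,0,0,0,1,-0.04,-0.13,-0.13,0,0,0,1]

```text
time: 7.05
tool_pos: [0.4492, 0.1341, 0.1902]
tcp_rot: [0.01, 3.139, -0.002]
wrist_force: [0.4, 0.3, 1.2]
width: 1.001
grip_force: 0.0
```

```bash
python3 - <<'E'
from h import *
plan(0.435,0.081,0.16)
c=read_camera("wrist"); cv2.imwrite("pics/w4.png",c["color"])
E
```

```text
plan [ 0.0139 -0.0531  0.0302] [-0.09  0.12 -0.37] t 7.05 p [0.4492 0.1341 0.1902]
```

View pics/w4.png

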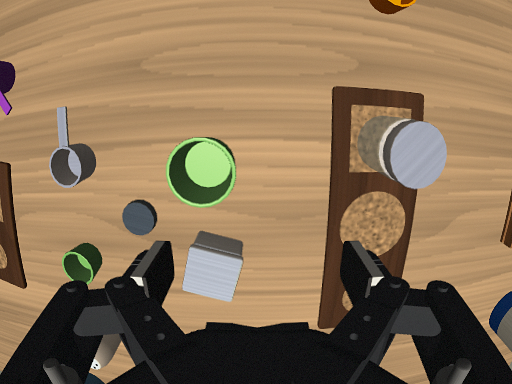

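The jar stands on the square pad, its cap top at (415,155). The big bowl's rim is centred at (201,172), the scoop cup's rim at (67,165) with the handle tip at (62,108), and the cap at (140,217).

```bash
python3 - <<'E'
from h import *
c=read_camera("wrist"); f=lambda p,z: np.round(cast(c,p,z,True)[0],4)
print("jar top",f((415,155),.097))
m=cv2.inRange(cv2.cvtColor(c["color"],cv2.COLOR_BGR2HSV),(45,90,40),(80,255,255))
for nm,s,b,z in(("large",(201,172),40,.05),("small",(82,262),25,.036)):
    ct=blob(c["color"],s,b,(45,90,40),(80,255,255)); x,y,w,h=cv2.boundingRect(ct); print(nm,(x,y,w,h),f((x+w/2,y+h/2),z), "w",np.linalg.norm(f((x,y+h/2),z)-f((x+w,y+h/2),z)))
print("scoop cup",f((67,165),.038),"mouth low",f((74,165),.019),"tip",f((62,108),.034),"cap",f((140,217),.014))
E
```

```text
jar top [0.4098 0.2663]
large (164, 139, 70, 69) [0.4362 0.0821] w 0.06710745115112031
small (61, 244, 40, 40) [ 0.5502 -0.0835] w 0.06588300236024462
scoop cup [ 0.4254 -0.0736] mouth low [ 0.4292 -0.0771] tip [ 0.362  -0.0763] cap [0.4939 0.0012]
```

Emit:
jog_arm:
  deltas: [0.0139,-0.0521,0.03,0,0,-0.4,1,0.0139,-0.0521,0.03,0,0,-0.4,1,0.0139,-0.0521,0.06,0,0,-0.4,1,0.0139,-0.0521,0.1,0,0,-0.4,1,0.0139,-0.0521,0.14,0,0,-0.4,1,0.0139,-0.0521,0.158,0,0,-0.4,1,0.0139,-0.0521,0.158,0,0,-0.4,1,0.0139,-0.0521,0.158,0,0,-0.4,0]
  squeeze: 30

```text
time: 7.95
tool_pos: [0.4337, 0.0868, 0.0319]
tcp_rot: [0.011, -3.141, -0.0]
wrist_force: [-0.0, -0.2, 1.5]
width: 0.855
grip_force: 0.3
```

Emit:
jog_arm:
  deltas: [0,0,0,0,0,0,-1,0,0,0,0,0,0,-1,0,0,0,0,0,0,-1,0,0,0,0,0,0,-1,0,0,0,0,0,0,-1]

```text
time: 8.45
tool_pos: [0.4353, 0.0864, 0.0332]
tcp_rot: [-0.008, 3.138, 0.002]
wrist_force: [-1.0, 2.7, 7.2]
width: 0.773
grip_force: 33.8
```

Emit:
jog_arm:
  deltas: [0,0,-0.02,0,0,0,-1,0,0,-0.06,0,0,0,-1,0,0,-0.09,0,0,0,-1,-0.014,0.036,-0.09,0,0,0,-1,-0.028,0.073,-0.09,0,0,0,-1,-0.042,0.11,-0.09,0,0,0,-1,-0.056,0.146,-0.09,0,0,0,-1,-0.071,0.182,-0.09,0,0,0,-1]

```text
time: 9.25
tool_pos: [0.5037, 0.2695, 0.1216]
tcp_rot: [0.009, -3.141, 0.001]
wrist_force: [0.0, -0.6, -0.9]
width: 0.774
grip_force: 34.0
```

Emit:
jog_arm:
  deltas: [0,0,0,0,0,0,-1,0,0,0,0,0,0,-1]

```text
time: 9.45
tool_pos: [0.5034, 0.2686, 0.1212]
tcp_rot: [0.011, -3.141, 0.001]
wrist_force: [-0.3, -1.4, -0.6]
width: 0.768
grip_force: 34.1
```

```bash
python3 - <<'E'
from h import *
plan(0.506,0.2685,0.0455); print(readout.read_state()["grip_force"])
E
```

```text
plan [-0.0027 -0.0001  0.0757] [-0.05 -0.05  0.41] t 9.45 p [0.5034 0.2686 0.1212]
34.11881469190121
```

Lower and release, then go toward the scoop.

Emit:
jog_arm:
  deltas: [-0.0027,0,0.03,0,0,0.4,-1,-0.0027,0,0.06,0,0,0.4,-1,-0.0027,0,0.07,0,0,0.4,-1,-0.0027,0,0.075,0,0,0.4,-1,-0.0027,0,0.0765,0,0,0.4,-1,-0.0027,0,0.0765,0,0,0.4,-1]

```text
time: 10.05
tool_pos: [0.5071, 0.2682, 0.0462]
tcp_rot: [0.003, 3.14, 0.001]
wrist_force: [1.1, -0.4, -0.8]
width: 0.771
grip_force: 34.1
```

Emit:
jog_arm:
  deltas: [0,0,0,0,0,0,0.5,0,0,0,0,0,0,0.8,0,0,0,0,0,0,1,0,0,0,0,0,0,1]

```text
time: 10.45
tool_pos: [0.5067, 0.2685, 0.0456]
tcp_rot: [0.002, 3.141, 0.001]
wrist_force: [-0.3, 0.2, -0.5]
width: 1.002
grip_force: 0.0
```

Emit:
jog_arm:
  deltas: [0,0,-0.03,0,0,0,1,0,0,-0.07,0,0,0,1,0,0,-0.12,0,0,0,1,0.01,-0.04,-0.14,0,0,0,1,0.02,-0.09,-0.14,0,0,0,1,0.03,-0.14,-0.14,0,0,0,1,0.04,-0.19,-0.14,0,0,0,1,0.05,-0.24,-0.14,0,0,0,1]

```text
time: 11.25
tool_pos: [0.4562, 0.0307, 0.1856]
tcp_rot: [0.001, 3.14, -0.0]
wrist_force: [0.6, -0.6, -0.3]
width: 0.998
grip_force: 0.0
```

Emit:
jog_arm:
  deltas: [0,-0.04,0,0,0,0,1,0,-0.07,0,0,0,0,1,0,-0.07,0,0,0,0,1]

```text
time: 11.55
tool_pos: [0.4566, -0.0408, 0.1856]
tcp_rot: [0.009, 3.141, -0.002]
wrist_force: [-0.6, 0.8, -0.2]
width: 1.003
grip_force: 0.0
```

```bash
python3 - <<'E'
from h import *
plan(0.425,-0.078,0.16)
c=read_camera("wrist"); cv2.imwrite("pics/w5.png",c["color"])
E
```

```text
plan [ 0.0314 -0.0374  0.0256] [-0.07  0.05 -0.33] t 11.55 p [ 0.4566 -0.0408  0.1856]
```

View pics/w5.png

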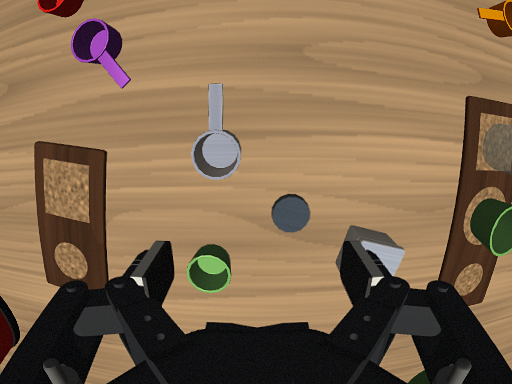

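The steel scoop's rim is at (216,154) and its handle runs straight up to (216,84). The short board's pads are at (67,189) and (71,260), the small bowl's rim at (209,272), and the big bowl stands on the middle pad at the right edge.

```bash
python3 - <<'E'
from h import *
c=read_camera("wrist"); f=lambda p,z: np.round(cast(c,p,z,True)[0],4)
print("scoop",f((216.5,154.5),.038),"diam",np.linalg.norm(f((191.5,154),.038)-f((241.5,154),.038)),"tip",f((216,84),.034))
print("small",f((209.5,271.5),.036),"cap",f((291,213),.014))
pads(c,dict(Ssq=((67,189),36),Srd=((71,260),20)))
E
```

```text
scoop [ 0.428  -0.0769] diam 0.04750673636443573 tip [ 0.3618 -0.0765]
small [ 0.5549 -0.0912] cap [ 0.4953 -0.0028]
Ssq [ 468.3 -276.7] size [73.1 73.1] 79.7
Srd [ 567.3 -294.3] size [56.1 54.8] 15.9
```

Emit:
jog_arm:
  deltas: [0.0295,-0.037,0.03,0,0,-0.3,1,0.0295,-0.037,0.05,0,0,-0.3,1,0.0295,-0.037,0.09,0,0,-0.3,1,0.0295,-0.037,0.13,0,0,-0.3,1,0.0295,-0.037,0.155,0,0,-0.3,1,0.0295,-0.037,0.163,0,0,-0.3,1,0.0295,-0.037,0.163,0,0,-0.3,0.5,0.0295,-0.037,0.163,0,0,-0.3,0]
  squeeze: 25

```text
time: 12.45
tool_pos: [0.4285, -0.0744, 0.0233]
tcp_rot: [-0.008, 3.14, -0.001]
wrist_force: [0.5, -1.7, 0.8]
width: 0.691
grip_force: 0.6
```

Emit:
jog_arm:
  deltas: [0,0,0,0,0,0,-1,0,0,0,0,0,0,-1,0,0,0,0,0,0,-1,0,0,0,0,0,0,-1,0,0,0,0,0,0,-1]

```text
time: 12.95
tool_pos: [0.429, -0.0748, 0.0241]
tcp_rot: [-0.005, 3.138, -0.0]
wrist_force: [-0.0, 3.0, 6.1]
width: 0.551
grip_force: 25.6
```

Emit:
jog_arm:
  deltas: [0,0,-0.02,0,0,0,-1,0,0,-0.06,0,0,0,-1,0,0,-0.1,0,0,0,-1,-0.02,0.038,-0.11,0,0,5,-1,-0.04,0.077,-0.11,0,0,12,-1,-0.06,0.115,-0.11,0,0,19,-1,-0.08,0.153,-0.11,0,0,26,-1,-0.1,0.192,-0.11,0,0,33,-1]

```text
time: 13.75
tool_pos: [0.5274, 0.1192, 0.1332]
tcp_rot: [0.894, 3.01, 0.001]
wrist_force: [-0.1, -1.4, -0.7]
width: 0.55
grip_force: 26.0
```

```bash
python3 - <<'E'
from h import *
plan(0.608,0.269,0.134,40); s=readout.read_state(); print(s["grip_force"],s["q"])
E
```

```text
plan [ 0.0142  0.1695 -0.0006] [ 0.08  0.09 16.92] t 13.75 p [0.5274 0.1192 0.1332]
26.041650152765214 [ 1.76406940e-01  1.11956485e-01  2.00788977e+00 -3.47370883e-04
  1.01971109e+00 -8.16809461e-01]
```

Emit:
jog_arm:
  deltas: [0.003,0.04,0,0,0,5,-1,0.007,0.08,0,0,0,10,-1,0.011,0.125,0,0,0,15,-1,0.014,0.169,0,0,0,16.9,-1,0.014,0.169,0,0,0,16.9,-1,0.014,0.169,0,0,0,16.9,-1]

```text
time: 14.35
tool_pos: [0.6063, 0.2681, 0.1323]
tcp_rot: [1.317, 2.852, -0.0]
wrist_force: [-1.0, -0.4, -1.3]
width: 0.554
grip_force: 26.1
```

```bash
python3 - <<'E'
from h import *
plan(0.608,0.269,0.0375,40)
c=read_camera("wrist"); cv2.imwrite("pics/w6.png",c["color"])
E
```

```text
plan [-0.0004  0.0019  0.0948] [-0.01  0.02  0.43] t 14.35 p [0.6063 0.2681 0.1323]
```

View pics/w6.png

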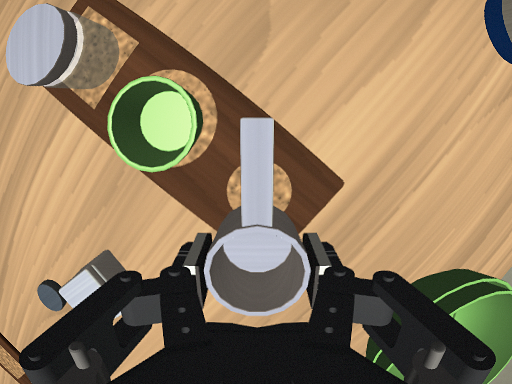

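The scoop is held with its handle up the picture. The big bowl's rim is at (155,123) on the middle pad, and the jar is behind it. The lowering path is clear.

Emit:
jog_arm:
  deltas: [-0.0004,0.0019,0.03,0,0,0.4,-1,-0.0004,0.0019,0.06,0,0,0.4,-1,-0.0004,0.0019,0.08,0,0,0.4,-1,-0.0004,0.0019,0.092,0,0,0.4,-1,-0.0004,0.0019,0.0955,0,0,0.4,-1,-0.0004,0.0019,0.0955,0,0,0.4,-1]

```text
time: 15.0
tool_pos: [0.6078, 0.2673, 0.0373]
tcp_rot: [1.331, 2.846, -0.0]
wrist_force: [0.4, -0.2, -0.4]
width: 0.552
grip_force: 26.2
```

Emit:
jog_arm:
  deltas: [0,0,0,0,0,0,0,0,0,0,0,0,0,0.3,0,0,0,0,0,0,0.7,0,0,0,0,0,0,1,0,0,0,0,0,0,1]

```text
time: 15.5
tool_pos: [0.608, 0.2684, 0.0369]
tcp_rot: [1.33, 2.846, 0.0]
wrist_force: [-0.3, 0.3, -0.9]
width: 1.0
grip_force: 0.0
```

Emit:
jog_arm:
  deltas: [0,0,-0.03,0,0,0,1,0,0,-0.07,0,0,0,1,0,0,-0.11,0,0,0,1,0,0,-0.15,0,0,0,1,0,0,-0.17,0,0,0,1]

```text
time: 16.0
tool_pos: [0.6098, 0.2691, 0.2117]
tcp_rot: [1.328, 2.842, 0.008]
wrist_force: [0.2, 0.3, 0.6]
width: 0.999
grip_force: 0.0
```

```bash
python3 - <<'E'
from h import *
plan(0.558,-0.090,0.18,90)
c=read_camera("wrist"); cv2.imwrite("pics/w7.png",c["color"])
f=lambda p,z: np.round(cast(c,p,z,True)[0],4)
ct=blob(c["color"],(175,165),60,(45,90,40),(80,255,255)); x,y,w,h=cv2.boundingRect(ct); print("large?",(x,y,w,h),f((x+w/2,y+h/2),.062))
E
```

```text
plan [-0.2421 -0.2704  0.0305] [  0.29   0.27 -50.08] t 16.0 p [0.6098 0.2691 0.2117]
large? (141, 105, 70, 49) [0.5182 0.2612]
```

View pics/w7.png

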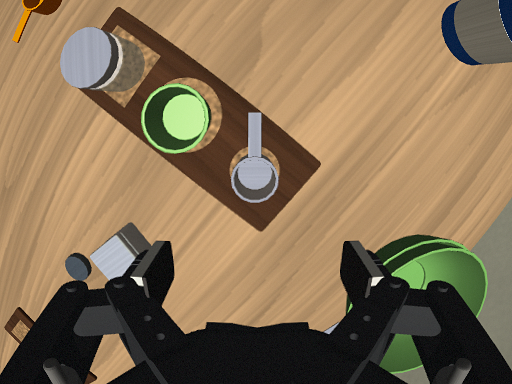

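The scoop stands on the small pad with its rim at (255,178). The big bowl's rim is at (176,118) and the jar's top at (90,58).

```bash
python3 - <<'E'
from h import *
c=read_camera("wrist"); f=lambda p,z: np.round(cast(c,p,z,True)[0],4)
print("scoop",f((255,178),.05),"bowl",f((176,118),.062),"jar",f((90,58),.097))
for n in ("scene","side"):
    c=read_camera(n); ct=blob(c["color"],(346,152) if n=="scene" else (207,280),22,(45,90,40),(80,255,255)); x,y,w,h=cv2.boundingRect(ct); print(n,(x,y,w,h),cast(c,(x+w/2,y+h/2),.037))
E
```

```text
scoop [0.6103 0.2706] bowl [0.5128 0.2702] jar [0.4176 0.2711]
scene (336, 138, 28, 30) [[0.51077486 0.27357903]]
side (188, 264, 30, 27) [[0.51063173 0.26174319]]
```

Emit:
jog_arm:
  deltas: [-0.03,-0.034,0,0,0,-6,1,-0.061,-0.068,0,0,0,-13,1,-0.092,-0.102,0,0,0,-20,1,-0.122,-0.136,0,0,0,-27,1,-0.153,-0.17,0,0,0,-34,1,-0.183,-0.204,0,0,0,-41,1,-0.213,-0.238,0,0,0,-48,1,-0.242,-0.27,0,0,0,-50,1]

```text
time: 17.0
tool_pos: [0.5538, -0.0921, 0.2038]
tcp_rot: [0.003, -3.137, -0.001]
wrist_force: [1.4, -0.9, -0.2]
width: 1.001
grip_force: 0.0
```

Emit:
jog_arm:
  deltas: [0,0,0,0,0,0,1,0,0,0,0,0,0,1]

```text
time: 17.2
tool_pos: [0.5545, -0.0913, 0.2042]
tcp_rot: [-0.007, -3.138, -0.002]
wrist_force: [-0.2, 0.0, 0.1]
width: 1.0
grip_force: 0.0
```

```bash
python3 - <<'E'
from h import *
plan(0.5555,-0.092,0.15,90)
c=read_camera("wrist"); f=lambda p,z: np.round(cast(c,p,z,True)[0],4)
m=cv2.inRange(cv2.cvtColor(c["color"],cv2.COLOR_BGR2HSV),(45,90,40),(80,255,255)); cs=cv2.findContours(m,0,1)[0]
for q in cs:
    if cv2.contourArea(q)>150: x,y,w,h=cv2.boundingRect(q); print((x,y,w,h),f((x+w/2,y+h/2),.036))
cv2.imwrite("pics/w8.png",c["color"])
E
```

```text
plan [-0.0012 -0.0008  0.0542] [ 0.07 -0.23 -0.27] t 17.2 p [ 0.5545 -0.0913  0.2042]
(486, 321, 26, 50) [0.8876 0.3888]
(230, 159, 48, 47) [ 0.5577 -0.0941]
(498, 129, 14, 40) [0.5104 0.2341]
```

Emit:
jog_arm:
  deltas: [-0.001,-0.0017,0.04,0,0,-0.3,1,-0.001,-0.0017,0.085,0,0,-0.3,1,-0.001,-0.0017,0.13,0,0,-0.3,1,-0.001,-0.0017,0.165,0,0,-0.3,1,-0.001,-0.0017,0.181,0,0,-0.3,1,-0.001,-0.0017,0.181,0,0,-0.3,1,-0.001,-0.0017,0.181,0,0,-0.3,0.5,-0.001,-0.0017,0.181,0,0,-0.3,0]
  squeeze: 25

```text
time: 18.05
tool_pos: [0.5585, -0.0918, 0.0271]
tcp_rot: [-0.008, 3.139, -0.001]
wrist_force: [-0.2, 0.5, 0.9]
width: 0.696
grip_force: 0.0
```

Emit:
jog_arm:
  deltas: [0,0,0,0,0,0,-1,0,0,0,0,0,0,-1,0,0,0,0,0,0,-1,0,0,0,0,0,0,-1,0,0,0,0,0,0,-1]

```text
time: 18.55
tool_pos: [0.5588, -0.0922, 0.0278]
tcp_rot: [-0.005, 3.138, -0.0]
wrist_force: [-0.0, 3.1, 6.4]
width: 0.563
grip_force: 25.7
```

```bash
python3 - <<'E'
from h import *
plan(0.467,-0.276,0.13,80)
E
```

```text
plan [ 0.092  -0.1835 -0.1025] [ 0.02  0.21 10.19] t 18.55 p [ 0.5588 -0.0922  0.0278]
```

Emit:
jog_arm:
  deltas: [0,0,-0.02,0,0,0,-1,0,0,-0.05,0,0,0,-1,0,0,-0.08,0,0,0,-1,0.018,-0.036,-0.08,0,0,2,-1,0.036,-0.073,-0.08,0,0,4,-1,0.054,-0.11,-0.08,0,0,6,-1,0.072,-0.147,-0.08,0,0,8,-1,0.091,-0.1835,-0.08,0,0,10,-1]

```text
time: 19.35
tool_pos: [0.4661, -0.2778, 0.1064]
tcp_rot: [0.27, 3.128, -0.002]
wrist_force: [0.2, -0.4, -1.5]
width: 0.568
grip_force: 26.1
```

Emit:
jog_arm:
  deltas: [0,0,0,0,0,0,-1,0,0,0,0,0,0,-1]

```text
time: 19.55
tool_pos: [0.4663, -0.2771, 0.1061]
tcp_rot: [0.272, 3.129, -0.0]
wrist_force: [-0.2, -0.6, -0.3]
width: 0.57
grip_force: 26.1
```

```bash
python3 - <<'E'
from h import *
plan(0.468,-0.276,0.0395,80); print(readout.read_state()["grip_force"])
E
```

```text
plan [-0.0014  0.0014  0.0666] [-0.01  0.05  0.06] t 19.55 p [ 0.4663 -0.2771  0.1061]
26.122123491950333
```

Emit:
jog_arm:
  deltas: [-0.0014,0.0014,0.03,0,0,0,-1,-0.0014,0.0014,0.05,0,0,0,-1,-0.0014,0.0014,0.06,0,0,0,-1,-0.0014,0.0014,0.065,0,0,0,-1,-0.0014,0.0014,0.066,0,0,0,-1,-0.0014,0.0014,0.066,0,0,0,-1]

```text
time: 20.15
tool_pos: [0.4693, -0.2749, 0.0404]
tcp_rot: [0.266, 3.129, -0.001]
wrist_force: [-0.7, -0.7, -0.2]
width: 0.572
grip_force: 26.1
```

Emit:
jog_arm:
  deltas: [0,0,0,0,0,0,0.2,0,0,0,0,0,0,0.4,0,0,0,0,0,0,0.7,0,0,0,0,0,0,1,0,0,0,0,0,0,1]

```text
time: 20.65
tool_pos: [0.4684, -0.2751, 0.0398]
tcp_rot: [0.268, 3.13, -0.0]
wrist_force: [-0.1, -0.4, -0.9]
width: 1.002
grip_force: 0.0
```

Emit:
jog_arm:
  deltas: [0,0,-0.03,0,0,0,1,0,0,-0.07,0,0,0,1,0,0,-0.11,0,0,0,1,0,0,-0.15,0,0,0,1,0,0,-0.17,0,0,0,1]

```text
time: 21.15
tool_pos: [0.47, -0.2761, 0.2142]
tcp_rot: [0.268, 3.125, -0.005]
wrist_force: [0.8, -1.0, -0.0]
width: 1.0
grip_force: 0.0
```

```bash
python3 - <<'E'
from h import *
plan(0.65,-0.120,0.20,90)
c=read_camera("wrist"); cv2.imwrite("pics/w9.png",c["color"])
pads(c,dict(Srd=((250,230),40)))
E
```

```text
plan [-0.1508  0.1845  0.0146] [-0.17  0.32 -9.79] t 21.15 p [ 0.47   -0.2761  0.2142]
Srd [ 567.2 -292.8] size [56.  54.7] 80.2
```

View pics/w9.png

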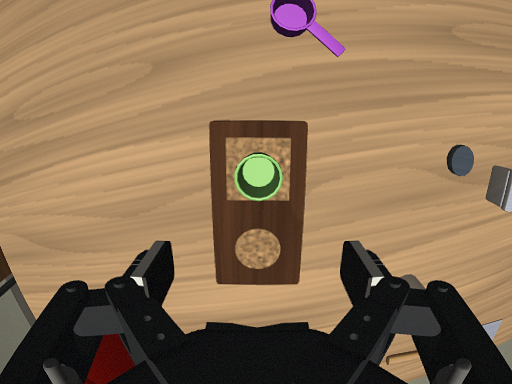

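The small bowl stands on the square pad with its rim at (258,175). The round pad is free at (258,248).

Emit:
jog_arm:
  deltas: [-0.026,0.036,0,0,0,-2,1,-0.052,0.072,0,0,0,-4,1,-0.078,0.108,0,0,0,-6,1,-0.104,0.144,0,0,0,-8,1,-0.13,0.18,0,0,0,-9.8,1,-0.155,0.216,0,0,0,-9.8,1,-0.155,0.216,0,0,0,-9.8,1,-0.155,0.216,0,0,0,-9.8,1]

```text
time: 22.0
tool_pos: [0.6577, -0.0876, 0.2083]
tcp_rot: [0.004, -3.139, 0.0]
wrist_force: [-1.0, -0.0, -0.0]
width: 0.993
grip_force: 0.0
```

```bash
python3 - <<'E'
from h import *
plan(0.678,-0.086,0.15,90)
c=read_camera("wrist"); cv2.imwrite("pics/w10.png",c["color"])
E
```

```text
plan [-0.0205  0.0015  0.0583] [-0.   -0.12  0.13] t 22.0 p [ 0.6577 -0.0876  0.2083]
```

View pics/w10.png

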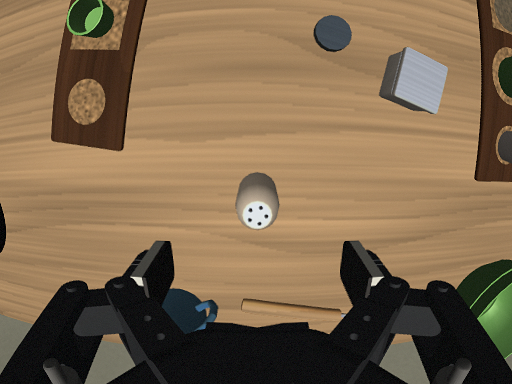

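The shaker's top is at (257,215); a blue mug stands at (185,310) and the spatula's handle runs below.

```bash
python3 - <<'E'
from h import *
c=read_camera("wrist"); f=lambda p,z: np.round(cast(c,p,z,True)[0],4)
print(f((257.5,215),.085),"mug top",f((185,305),.08),"spatula",f((250,303),.01)); c=read_camera("side"); print("mug top",cast(c,(157,103),.09), "base",cast(c,(160,128),.0))
E
```

```text
[ 0.6794 -0.088 ] mug top [ 0.7871 -0.1665] spatula [ 0.8347 -0.0976]
mug top [[ 0.85116123 -0.2068668 ]] base [[ 0.85460588 -0.19372148]]
```

Emit:
jog_arm:
  deltas: [-0.0205,0.0005,0.03,0,0,0.1,1,-0.0205,0.0005,0.06,0,0,0.1,1,-0.0205,0.0005,0.1,0,0,0.1,1,-0.0205,0.0005,0.14,0,0,0.1,1,-0.0205,0.0005,0.168,0,0,0.1,1,-0.0205,0.0005,0.168,0,0,0.1,1,-0.0205,0.0005,0.168,0,0,0.1,0.5,-0.0205,0.0005,0.168,0,0,0.1,0]
  squeeze: 35

```text
time: 22.95
tool_pos: [0.68, -0.089, 0.0444]
tcp_rot: [0.004, 3.137, -0.001]
wrist_force: [1.3, -0.2, 0.7]
width: 0.694
grip_force: 0.0
```

Emit:
jog_arm:
  deltas: [0,0,0,0,0,0,-1,0,0,0,0,0,0,-1,0,0,0,0,0,0,-1,0,0,0,0,0,0,-1,0,0,0,0,0,0,-1]

```text
time: 23.45
tool_pos: [0.6805, -0.0885, 0.045]
tcp_rot: [0.002, 3.137, -0.002]
wrist_force: [-1.2, 0.1, 6.6]
width: 0.506
grip_force: 36.4
```

```bash
python3 - <<'E'
from h import *
plan(0.566,-0.2925,0.13,80)
E
```

```text
plan [ 0.1139 -0.2043 -0.0853] [-0.04  0.3   9.93] t 23.45 p [ 0.6805 -0.0885  0.045 ]
```

Emit:
jog_arm:
  deltas: [0,0,-0.02,0,0,0,-1,0,0,-0.06,0,0,0,-1,0,0,-0.09,0,0,0,-1,0.023,-0.04,-0.09,0,0,2,-1,0.045,-0.081,-0.09,0,0,4,-1,0.068,-0.122,-0.09,0,0,6,-1,0.091,-0.163,-0.09,0,0,8,-1,0.1125,-0.204,-0.09,0,0,9.9,-1]

```text
time: 24.25
tool_pos: [0.5643, -0.293, 0.1322]
tcp_rot: [0.275, 3.129, -0.001]
wrist_force: [0.2, -0.2, -1.4]
width: 0.502
grip_force: 36.3
```

Emit:
jog_arm:
  deltas: [0,0,0,0,0,0,-1,0,0,0,0,0,0,-1]

```text
time: 24.45
tool_pos: [0.5649, -0.2929, 0.1321]
tcp_rot: [0.277, 3.129, 0.0]
wrist_force: [0.9, 0.3, -2.2]
width: 0.504
grip_force: 36.5
```

```bash
python3 - <<'E'
from h import *
plan(0.567,-0.2925,0.0575,80); print(readout.read_state()["grip_force"])
E
```

```text
plan [-0.002   0.0007  0.0746] [ 0.01  0.03 -0.13] t 24.45 p [ 0.5649 -0.2929  0.1321]
36.47134741768241
```

Emit:
jog_arm:
  deltas: [-0.002,0.0007,0.03,0,0,0,-1,-0.002,0.0007,0.055,0,0,0,-1,-0.002,0.0007,0.068,0,0,0,-1,-0.002,0.0007,0.0735,0,0,0,-1,-0.002,0.0007,0.0747,0,0,0,-1,-0.002,0.0007,0.0747,0,0,0,-1]

```text
time: 25.05
tool_pos: [0.5687, -0.2912, 0.0578]
tcp_rot: [0.272, 3.128, -0.001]
wrist_force: [-0.3, -0.4, -2.4]
width: 0.501
grip_force: 36.5
```

Emit:
jog_arm:
  deltas: [0,0,0,0,0,0,0.2,0,0,0,0,0,0,0.4,0,0,0,0,0,0,0.7,0,0,0,0,0,0,1,0,0,0,0,0,0,1]

```text
time: 25.55
tool_pos: [0.5677, -0.2916, 0.0572]
tcp_rot: [0.274, 3.129, -0.0]
wrist_force: [-0.5, -0.1, 0.1]
width: 0.997
grip_force: 0.0
```

Emit:
jog_arm:
  deltas: [0,0,-0.03,0,0,0,1,0,0,-0.07,0,0,0,1,0,0,-0.11,0,0,0,1,0,0,-0.15,0,0,0,1,0,0.04,-0.19,0,0,0,1,0,0.08,-0.22,0,0,0,1,0,0.12,-0.22,0,0,0,1,0,0.12,-0.22,0,0,0,1]

```text
time: 26.35
tool_pos: [0.5901, -0.169, 0.2798]
tcp_rot: [0.266, 3.126, 0.002]
wrist_force: [-0.0, 0.8, -1.0]
width: 1.0
grip_force: 0.0
```

```bash
python3 - <<'E'
from h import *
print(readout.read_state()["tool_pos"])
c=read_camera("wrist"); cv2.imwrite("pics/w11.png",c["color"])
E
```

```text
[ 0.59009453 -0.16895256  0.27979742]
```

View pics/w11.png

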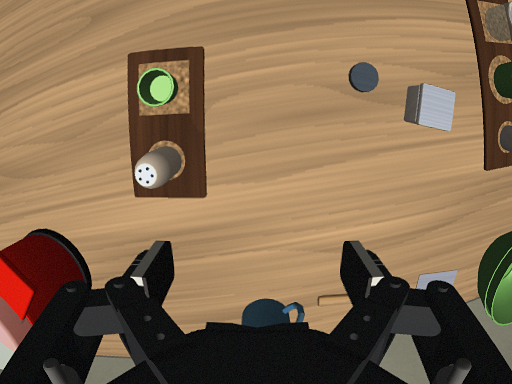

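The shaker stands on the round pad with its top at (146,175), and the small bowl's rim is at (156,86) on the square pad. The cap (364,77) and tin (430,106) look undisturbed. I'll check the numbers against the pads in this one view.

```bash
python3 - <<'E'
from h import *
c=read_camera("wrist"); f=lambda p,z: np.round(cast(c,p,z,True)[0],4)
print("shaker",f((146,175),.097),"small",f((156,86.5),.048),"cap",f((364,77),.014))
ct=blob(c["color"],(167,122),80,(0,60,20),(20,255,95)); w=(cast(c,ct[:,0],.012,True)*1000).astype(np.float32); print("board",cv2.minAreaRect(w))
c=read_camera("scene"); g=lambda p,z: np.round(cast(c,p,z)[0],4)
cv2.imwrite("pics/s2.png",np.hstack([cv2.resize(c["color"][90:215,270:420],None,fx=2.6,fy=2.6),cv2.resize(c["color"][250:375,120:230],None,fx=2.6,fy=2.6)]))
for n,s,cl,z in(("tin",(310,206),((0,0,60),(179,75,255)),.026),("cap",(267,221),((0,0,20),(179,140,95)),.007)):
    M=cv2.moments(blob(c["color"],s,25 if n=="tin" else 12,*cl)); print(n,g((M["m10"]/M["m00"],M["m01"]/M["m00"]),z))
E
```

```text
shaker [ 0.5666 -0.2924] small [ 0.4676 -0.2753] cap [ 0.4964 -0.0088]
board ((517.0624389648438, -282.37054443359375), (109.57470703125, 207.51373291015625), 79.921630859375)
tin [0.5425 0.0877]
cap [ 0.4909 -0.004 ]
```

View pics/s2.png

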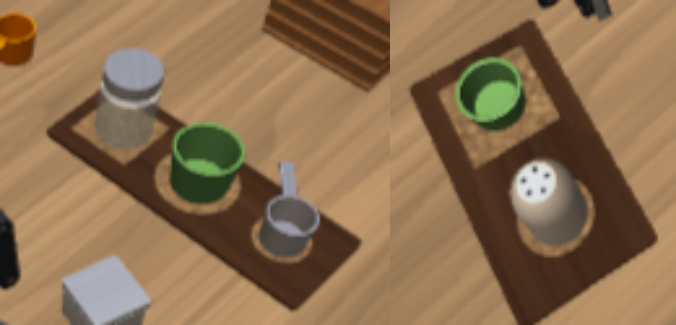

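All five things stand upright near their pad centres, and the tin and cap haven't moved. I'm handing the job in.

```bash
python3 -c "
from workcell import finish_job
print(finish_job())"
```

```text
the job is handed in; nothing more can be done
None
```

The job is handed in: in the last camera views all five things stood upright within a few millimetres of their pad centres, and the tin and loose cap looked undisturbed. It took about 26 s of robot time; the judge's result is not shown.

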